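Catch the dishwasher tablet popped from its dispenser

TASK

Press and hold down the orange button of the tablet dispenser with one finger, and trap the dishwasher tablet that pops out with the other finger, on the chute, before it slides off the end. Finish holding like that: the button still pressed down and the tablet at rest on the chute, out of its bay, against your finger. Do not pinch or lift the tablet, and leave the other things on the worktop alone.

Things in the scene. Friction and masses are not known exactly. Their poses are not given: they have to be found in the camera images.
- dispenser: White tablet dispenser fixed to the worktop, 190 x 140 x 105 mm high. Origin on the worktop under the gate; x horizontal from the outlet to the back, z up. A slick steel chute descends along -x in the plane y = 0 at 18 degrees, 38 mm wide inside, open lip at x = -115 mm, 12 mm high. In front of x = -10 mm it is open with 4 mm rails; behind is the tablet's bay with walls and clear cover.
- trap_point (a point): Point of the chute floor, 30 mm above the worktop, at x = -60 mm, y = 0 of the dispenser, straight across the chute from the button's middle. A fingertip standing 1 to 15 mm above this point blocks the tablet, whose front has then come 40 to 50 mm out past the gate.
- button_top (a point): Centre of the orange button's flat top (34 mm along the dispenser's x, 46 mm along y), at x = -60 mm, y = -70 mm of the dispenser, 51 mm above the worktop; 41 mm when fully down, 11 mm above trap_point. So of two level fingertips, middles about 70 mm apart (50 to 85) along the dispenser's y, one presses while the other stands in the chute; nothing between is over 37 mm high.
- button (a joint): Button travel in m: 0 up, 0.010 fully down (1.6 N to start, 3.6 N at the bottom, springs back). It carries the orange gate in front of the tablet, which sinks under the chute floor at about 0.006; then a spring ejector shoves the tablet 28 mm out and it slides on down by itself, at trap_point within about 0.3 s and off the lip soon after.
- tablet: Loose dishwasher tablet, white with a blue-green upper layer and a white spot on top, 38 x 36 x 20 mm, 30 to 65 g; origin at its centre. It waits in the bay behind the gate, centre at x = +17 mm of the dispenser, lying on the sloping chute.
- chute: The chute as a frame: origin on its floor at the gate (x = 0, y = 0 of the dispenser, 50 mm above the worktop), x uphill along the floor, y as the dispenser's, z square to the floor. The tablet lying on it has its centre at z = 10 mm.
- mug_blue: Bystander: mug, pink above and blue below, 86 x 117 x 88 mm, loose. Origin under it on the worktop.
- salt_shaker: Bystander: salt shaker with a grey cap, 44 mm across, 90 mm tall, loose. Origin under it.
- spice_a: Bystander: glass spice jar with a dark cap, 41 mm across, 105 mm tall, loose. Origin under it.
- orange_loose: Bystander: orange, 66 mm across, loose. Origin under it.
- lemon_loose: Bystander: lemon, 83 x 58 x 58 mm, loose. Origin under it.

How it is judged:
By the outcome, as a careful person would: the job done as asked, in the order asked, and still so for the second after the job is handed in, while the arm keeps its last pose, push and grip.
It also fails if it takes over 29 s, if anything falls off the work surface, if the arm or the gripper's body presses on something with over 40 N, if the wrist force passes 120 N, or if a joint passes its speed limit or range.

ROBOT

A 6-joint arm with a two-finger parallel gripper is mounted at the origin on a cart in front of the work surface, level with it; the furniture and walls round the work are solid. World frame = base frame: x ahead of the robot, y to its left, z up, the work surface at z = 0. Lengths are in mm, angles in degrees, forces in N, time in s.
With the tool pointing down it reaches from about 300 to 850 mm from the base axis. Payload 4.2 kg.
Tool frame: the origin (TCP) lies at the centre of the arm's flange, where the gripper is bolted on; the fingertips stand 191 mm ahead of it and the grasp point (between the pads) lies 172 mm ahead of it; z points along the fingers, x is the direction in which the jaws open and shut, and the axes are right-handed (so a half turn about z gives the same grasp; the last joint's range is limited). The gripper opens to 91 mm and grips with 3 to 60 N. Pads are 32 mm wide; open, the fingers measure 118 mm over their backs; the gripper's body (76 mm by 178 mm) begins 60 mm behind the grasp point.
Start: joints at [-76.948, 18.312, 89.639, -0, 72.044, -1.146], TCP at [141.03, -557.435, 404.776] pointing down, gripper open.
Joint ranges: [-177.97, 177.97], [-48.28, 115.42], [12.27, 149.76], [-77.06, 257.06], [2.81, 150.46], [-146.56, 146.56]. Speed limits (degrees/s): [147.25, 147.25, 180, 180, 180, 180].

INTERFACE

Orientations are given as [roll, pitch, yaw] about the fixed x, y, z axes, in that order (R = Rz(yaw) Ry(pitch) Rx(roll)).
In Python, from workcell import telemetry, imaging, env gives the robot as it stands. The module is installed in compiled form; this text tells all that it offers.
- The arm moves only by the tool jog_arm, never from a script. Its argument "series" is a list of rows, each a list of 3 entries, a list of its own where there are three numbers: the shift along the world's x, y, z in mm, then the turn, a rotation vector about the world's x, y, z in rad, then the opening, from 0 (shut) to 1 (fully open). In form: [[[x, y, z], [ax, ay, az], jaw], ...]. A call has exactly 5 rows; each row is the pose to reach, as a shift and turn from the pose measured when the call began; what a row does not reach only later rows make up. A row lasts 1/12 s, in which the tool goes at most 41.7 mm and 7.16 degrees, less where a joint would pass 70% of its speed; a pose out of reach is approached as far as the arm can. A call with a gripper value outside its range is refused whole. The fingers move at their own pace and stop on an object; "squeeze" is the grip in N (left out, the last holds). Time passes only in rows, so rows that repeat a pose let the fingers close, or fill a call up. It gives the time, the measured TCP pose, the force and the opening at its end, in the units of the state.
- telemetry.state(): the state, without advancing time (a new reading comes with each control period).
- imaging.grab_frame(name): name is "scene" or "top" or "wrist"; returns a dict with "pixels" (384x512x3 uint8, red, green, blue), "fov_y" (degrees; the focal length in pixels is half the picture's height over the tangent of half this angle, whatever the lens; pixels are square), "cx", "cy" (the principal point, pixels), "R" (3x3) and "t" (3): a world point X has camera coordinates R X + t; the wrist camera has in their place "T_tool_cam" (4x4, takes a point from camera to tool coordinates, whose origin is the TCP and whose axes are the tool frame's). Camera axes: x right, y down, z forward; pixel columns grow to the right and rows downward; lengths in mm; the calibration is good to about 2 mm. A picture is of the moment at which its call begins: read the wrist's pose just before it. There is no depth.
- env.job_done(): hands the job in, once; it reports no verdict.
The state is a dict: "time_s": time; "qpos": joint angles; "qvel": joint speeds; "effort": joint torques, N m; "ee_pos": TCP position; "ee_rot": TCP orientation; "force": force on the tool from outside, world axes, zero at the start; "torque": the same for the moment, N m; "gripper_width": finger opening in mm.
Only numpy, scipy, OpenCV 4.12 (cv2) and the standard library are available. Lean on these libraries where they do the work, as an engineer would, in place of code of your own. Each camera call takes 0.05 s, during which the arm holds its last target.

## Working session

There is one attempt and no reset: what is moved stays moved. The work goes in short steps, Python scripts to look and compute and a tool call to move; the robot and the scene stay as the last step left them, time stands still between calls to the robot, and variables do not carry over. Pictures are saved under pics/ and viewed, and the job is handed in when it is done.

Besides the shell and the picture viewer there is one more tool, called after "Call:" by a JSON object that holds its "name" and its "arguments". jog_arm: Moves the arm, as the interface text tells. Its arguments: {"type":"object","properties":{"series":{"type":"array"},"squeeze":{"type":"number"}},"required":["series"]}

```bash
mkdir -p pics
python3 - <<'E'
from workcell import telemetry, imaging
import cv2,pickle
s=telemetry.state();print(s)
d={}
for n in ["scene","top"]:
    f=imaging.grab_frame(n);d[n]=f
    cv2.imwrite(f"pics/{n}0.png",f["pixels"][:,:,::-1]);print(n,{k:v for k,v in f.items() if k!="pixels"})
pickle.dump(d,open("f0.pkl","wb"))
E
```

```text
{'time_s': 0.0, 'qpos': array([-7.69485690e+01,  1.83521679e+01,  8.97056176e+01, -3.33858226e-04,
        7.20412524e+01, -1.14620706e+00]), 'qvel': array([ 0.00480889, -0.07854425, -0.04689006, -0.12963652, -0.04859771,
        0.02643694]), 'effort': array([ 2.32754908e-03, -4.12457907e+01, -2.31973797e+01,  7.27470894e-02,
        4.58024908e-02, -1.36932877e-04]), 'ee_pos': array([ 140.99108429, -557.28744516,  403.92003129]), 'ee_rot': array([-1.79998336e+02,  9.90245064e-02, -7.58022573e+01]), 'force': array([ 0.43413618, -0.26253853,  0.49137108]), 'torque': array([-0.01287134, -0.00814641,  0.0293776 ]), 'gripper_width': 91.22073610787997}
scene {'fov_y': 55.64358449814224, 'cx': 255.9352015877309, 'cy': 199.2062939264988, 'R': array([[-0.48271549, -0.875554  , -0.01977249],
       [-0.56517658,  0.32868407, -0.7566652 ],
       [ 0.66900014, -0.35407906, -0.6535035 ]]), 't': array([206.47934502, 404.36393661, 696.01100378])}
top {'fov_y': 42.73584468732436, 'cx': 257.0281148276602, 'cy': 194.32171588068687, 'R': array([[ 0.01397468, -0.99987744, -0.00705769],
       [-0.9919922 , -0.0129777 , -0.12563064],
       [ 0.12552365,  0.00875682, -0.99205198]]), 't': array([ -87.76880896,  567.02435987, 1242.57529874])}
```

View pics/scene0.png

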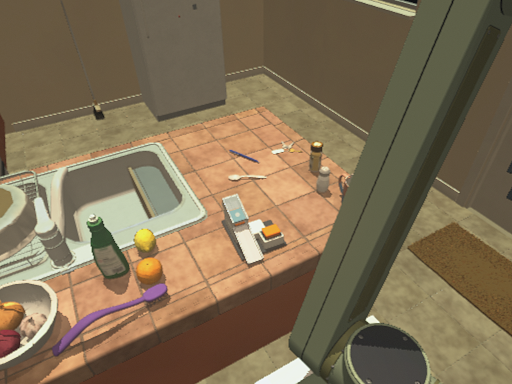

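View pics/top0.png

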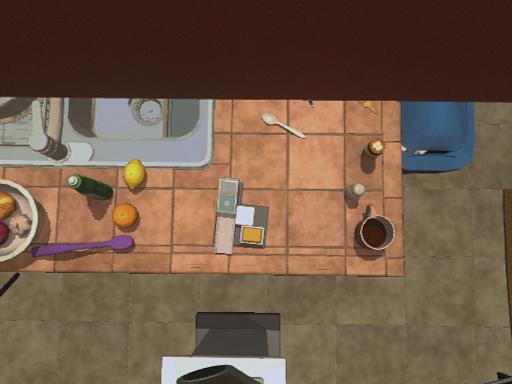

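The top view shows the dispenser near pixel (240,215), with the outlet toward the robot and the button on the right at (252,235). I'll zoom in on it.

Run:
```python
import cv2
a=cv2.imread("pics/top0.png")[165:265,200:290];cv2.imwrite("pics/topz.png",cv2.resize(a,None,fx=6,fy=6,interpolation=cv2.INTER_CUBIC))
a=cv2.imread("pics/scene0.png")[185:275,210:300];cv2.imwrite("pics/scz.png",cv2.resize(a,None,fx=6,fy=6,interpolation=cv2.INTER_CUBIC))
```

```text
(no output)
```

View pics/topz.png

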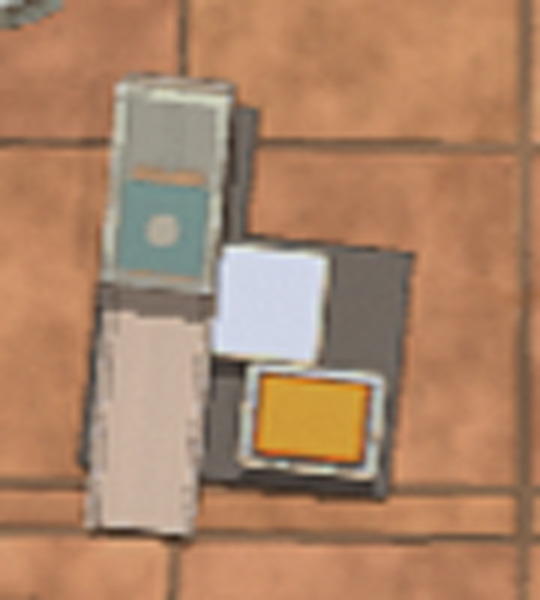

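View pics/scz.png

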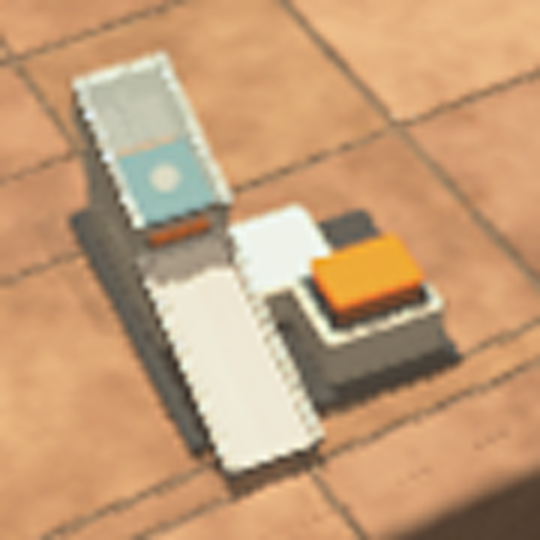

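```bash
cat > h.py <<'E'
import numpy as np,pickle
from scipy.optimize import least_squares
def proj(f,X):
    F=f["pixels"].shape[0]/2/np.tan(np.radians(f["fov_y"]/2))
    c=np.atleast_2d(X)@f["R"].T+f["t"]
    return c[:,:2]/c[:,2:]*F+[f["cx"],f["cy"]]
B=[[-43,-47,51],[-43,-93,51],[-77,-93,51],[-77,-47,51]]
L=[[-115,20,14],[-115,-20,14]]
def world(p,X):
    X=np.array(X,float);c,s=np.cos(p[2]),np.sin(p[2])
    return np.c_[p[0]+c*X[:,0]-s*X[:,1],p[1]+s*X[:,0]+c*X[:,1],X[:,2]]
E
python3 - <<'E'
from h import *
d=pickle.load(open("f0.pkl","rb"))
z=lambda P,o:(np.array(P)+.5)/6-.5+o
t=z([(261,374),(372,382),(363,463),(254,456),(88,530),(190,536)],[200,165])
s=z([(312,263),(408,237),(424,280),(328,308),(226,472),(322,440)],[210,185])
M=B+L
def res(p,w=(1,1)): 
    W=world(p,M);return np.r_[w[0]*(proj(d["top"],W)-t).ravel(),w[1]*(proj(d["scene"],W)-s).ravel()]
for w in [(1,1),(1,0),(0,1)]:
    r=least_squares(res,[450,0,0],args=(w,));p=r.x
    print(p[:2],np.degrees(p[2]),res(p).reshape(-1,2).round(1).tolist())
    print(world(p,[[-60,0,30],[-60,-70,51]]))
    if w==(1,1): np.save("p.npy",p)
E
```

```text
[529.24336746  -3.90887566] -5.938962557096869 [[0.1, 0.1], [-0.4, 0.9], [-0.5, 0.7], [-0.3, -0.3], [0.7, -0.6], [-1.1, 0.2], [-0.8, -0.7], [-1.6, -1.2], [1.1, -0.3], [1.6, 0.0], [1.3, -0.4], [-0.8, 0.2]]
[[469.56540632   2.29926048  30.        ]
 [462.32258082 -67.32502752  51.        ]]
[528.77050564  -2.71758807] -4.644457250564682 [[0.1, -0.1], [-0.4, 0.3], [-0.2, 0.1], [-0.0, -0.4], [1.2, -0.2], [-0.6, 0.3], [-0.9, -0.8], [-1.9, -1.5], [1.0, -0.8], [1.7, -0.2], [1.9, -0.3], [-0.3, 0.0]]
[[468.96752464   2.1407515   30.        ]
 [463.29946181 -67.629393    51.        ]]
[529.26846576  -5.3807996 ] -7.673818181830404 [[0.1, 0.6], [-0.5, 1.9], [-1.0, 1.7], [-0.7, 0.2], [-0.0, -1.1], [-1.9, 0.2], [-0.5, -0.4], [-1.2, -0.6], [1.2, 0.4], [1.5, 0.4], [0.4, -0.4], [-1.4, 0.5]]
[[469.80580642   2.63120036  30.        ]
 [460.45847312 -66.74190221  51.        ]]
```

Call:
{"name": "jog_arm", "arguments": {"series": [[[21,35,0],[0,0,-0.07],0.62],[[42,70,0],[0,0,-0.14],0.62],[[63,105,0],[0,0,-0.21],0.62],[[84,140,0],[0,0,-0.28],0.62],[[105,175,0],[0,0,-0.352],0.62]]}}

```text
time_s: 0.52
ee_pos: [246.4, -380.5, 403.6]
ee_rot: [180.0, 0.1, -96.2]
force: [2.0, -0.2, 1.7]
gripper_width: 60.7
```

Call:
{"name": "jog_arm", "arguments": {"series": [[[22,34,0],[0,0,0],0.62],[[44,68,0],[0,0,0],0.62],[[66,102,0],[0,0,0],0.62],[[88,136,0],[0,0,0],0.62],[[110,170,0],[0,0,0],0.62]]}}

```text
time_s: 0.93
ee_pos: [356.7, -208.6, 403.5]
ee_rot: [180.0, 0.1, -96.2]
force: [0.5, -1.0, -0.1]
gripper_width: 56.6
```

Call:
{"name": "jog_arm", "arguments": {"series": [[[22,34,0],[0,0,0],0.62],[[44,68,0],[0,0,0],0.62],[[66,102,0],[0,0,0],0.62],[[88,136,0],[0,0,0],0.62],[[110,176,0],[0,0,0],0.62]]}}

```text
time_s: 1.35
ee_pos: [465.5, -34.2, 403.3]
ee_rot: [180.0, 0.1, -96.2]
force: [1.1, -0.3, 0.5]
gripper_width: 56.6
```

```bash
cat > look.py <<'E'
import sys,cv2,pickle
from workcell import telemetry, imaging
tag=sys.argv[1]; d={}
s=telemetry.state();d["s"]=s
print(s["time_s"],s["ee_pos"],s["ee_rot"],s["force"],s["gripper_width"])
for n in sys.argv[2:]:
    f=imaging.grab_frame(n);d[n]=f
    cv2.imwrite(f"pics/{n}{tag}.png",f["pixels"][:,:,::-1])
    if n=="wrist":print({k:v for k,v in f.items() if k!="pixels"})
pickle.dump(d,open(f"f{tag}.pkl","wb"))
E
python3 look.py 1 wrist scene top
```

```text
1.35 [465.5327598  -34.16737861 403.34790709] [ 1.79983692e+02  1.16978615e-01 -9.62349510e+01] [ 1.05189773 -0.29437095  0.47407342] 56.57785699029777
{'fov_y': 66.71772266771063, 'cx': 254.49367752381988, 'cy': 188.28787795105578, 'T_tool_cam': array([[ 9.99999777e-01,  2.36881994e-04,  6.24049279e-04,
        -1.09374166e+00],
       [-3.90421013e-04,  9.65880478e-01,  2.58987932e-01,
        -7.22433330e+01],
       [-5.41407438e-04, -2.58988118e-01,  9.65880356e-01,
         2.01553482e+01],
       [ 0.00000000e+00,  0.00000000e+00,  0.00000000e+00,
         1.00000000e+00]])}
```

View pics/wrist1.png

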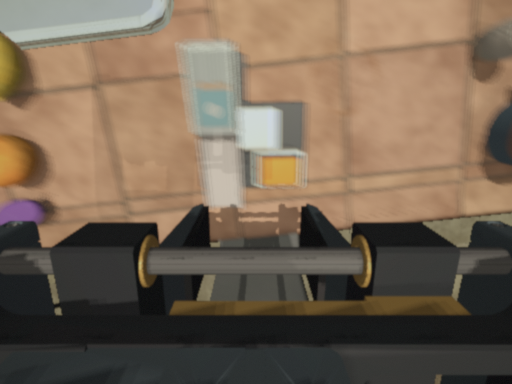

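Motion blur here. The button is at (278,168) and the chute lip near (222,203). I'll grab it again now that the arm has settled.

```bash
python3 look.py 2 wrist
python3 - <<'E'
import cv2
a=cv2.imread("pics/wrist2.png")[25:215,165:325];cv2.imwrite("pics/w2z.png",cv2.resize(a,None,fx=3.1,fy=3.1,interpolation=cv2.INTER_CUBIC))
E
```

```text
1.5 [465.65911155 -33.80751836 402.93462921] [ 1.79916085e+02  1.36569724e-01 -9.59373722e+01] [ 0.14104734 -0.4875614   0.34001501] 56.77194232498866
{'fov_y': 66.71772266771063, 'cx': 254.49367752381988, 'cy': 188.28787795105578, 'T_tool_cam': array([[ 9.99999780e-01,  2.37178857e-04,  6.18930222e-04,
        -1.09561653e+00],
       [-3.89383556e-04,  9.65879714e-01,  2.58990785e-01,
        -7.22491519e+01],
       [-5.36385007e-04, -2.58990969e-01,  9.65879594e-01,
         2.01562050e+01],
       [ 0.00000000e+00,  0.00000000e+00,  0.00000000e+00,
         1.00000000e+00]])}
```

View pics/w2z.png

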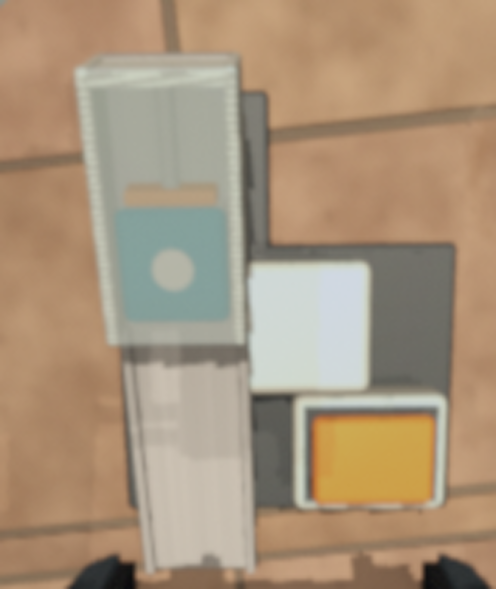

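Run:
```python
from h import *
from scipy.spatial.transform import Rotation as Ro
d=pickle.load(open("f2.pkl","rb"));f=d["wrist"];s=d["s"]
Rt=Ro.from_euler("xyz",s["ee_rot"],degrees=True).as_matrix()
T=f["T_tool_cam"];R=(Rt@T[:3,:3]).T;t=-R@(Rt@T[:3,3]+s["ee_pos"])
f["R"]=R;f["t"]=t
z=lambda P,o,k:(np.array(P)+.5)/k-.5+o
w=z([(313,415),(436,413),(435,502),(314,505),(146,570),(254,570)],[165,25],3.1)
M=B+L
res=lambda p:(proj(f,world(p,M))-w).ravel()
r=least_squares(res,[520,0,0]);p=r.x;print(p[:2],np.degrees(p[2]),r.fun.round(1))
print(world(p,[[-60,0,30],[-60,-70,51],[-60,-35,40]]))
q=np.load("p.npy");print(res(q).round(1),world(q,[[-60,-35,40]]))
np.save("pw.npy",p)
```

```text
[529.29087564  -3.30249834] -5.011411569492945 [-0.2  0.2  0.3  0.2 -0.3  0.2 -0.4 -0.2  2.8 -0.1 -2.1 -0.5]
[[469.52023646   1.93875082  30.        ]
 [463.40544578 -67.79366155  51.        ]
 [466.46284112 -32.92745537  40.        ]]
[-0.3  0.8  0.1  1.5 -0.9  1.4 -0.9  0.4  1.9 -0.3 -3.  -0.3] [[465.94399357 -32.51288352  40.        ]]
```

Call:
{"name": "jog_arm", "arguments": {"series": [[[0.6,1,-38],[0,0,0],0.62],[[0.6,1,-76],[0,0,0],0.62],[[0.6,1,-114],[0,0,0],0.62],[[0.6,1,-146],[0,0,0],0.62],[[0.6,1,-146],[0,0,0],0.62]]}}

```text
time_s: 1.97
ee_pos: [462.2, -35.5, 251.9]
ee_rot: [179.1, 0.1, -96.2]
force: [-1.2, 0.1, 0.1]
gripper_width: 56.5
```

```bash
python3 look.py 3 scene wrist;python3 - <<'E'
import cv2
a=cv2.imread("pics/scene3.png")[150:290,180:320];cv2.imwrite("pics/s3z.png",cv2.resize(a,None,fx=4.2,fy=4.2,interpolation=cv2.INTER_CUBIC))
E
```

```text
1.9667 [462.23513841 -35.46395665 251.92011132] [ 1.79121485e+02  7.75566161e-02 -9.62126934e+01] [-1.18366599  0.07579827  0.10568937] 56.53587846276962
{'fov_y': 66.71772266771063, 'cx': 254.49367752381988, 'cy': 188.28787795105578, 'T_tool_cam': array([[ 9.99999777e-01,  2.31624676e-04,  6.25913168e-04,
        -1.09399861e+00],
       [-3.85825831e-04,  9.65880464e-01,  2.58987994e-01,
        -7.22450277e+01],
       [-5.44569290e-04, -2.58988178e-01,  9.65880338e-01,
         2.01582902e+01],
       [ 0.00000000e+00,  0.00000000e+00,  0.00000000e+00,
         1.00000000e+00]])}
```

View pics/s3z.png

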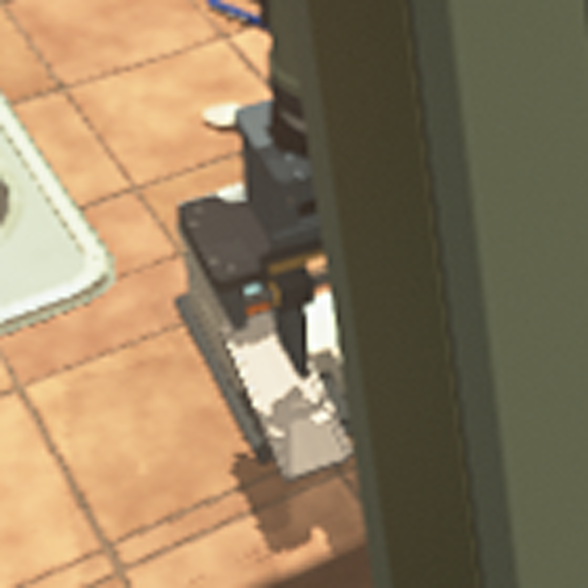

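View pics/wrist3.png

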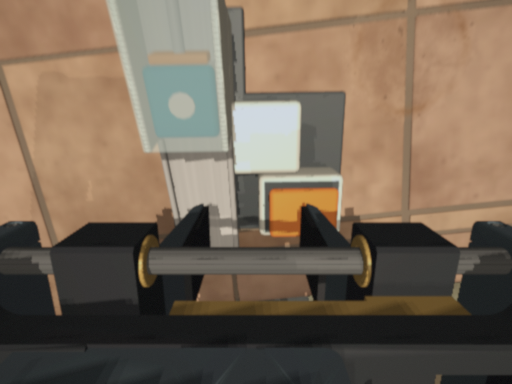

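The fingers are straddling as planned: one tip over the chute at about (200,207), the other over the button at about (310,207). The TCP is 2–4 mm off because it is still settling, so I'll correct that and look again.

Call:
{"name": "jog_arm", "arguments": {"series": [[[4,2.6,0],[0,0,0],0.62],[[4,2.6,0],[0,0,0],0.62],[[4,2.6,0],[0,0,0],0.62],[[4,2.6,0],[0,0,0],0.62],[[4,2.6,0],[0,0,0],0.62]]}}

```text
time_s: 2.48
ee_pos: [469.2, -32.8, 257.9]
ee_rot: [179.9, 0.1, -96.2]
force: [-1.0, -0.0, 0.1]
gripper_width: 56.4
```

```bash
python3 look.py 4 wrist;python3 - <<'E'
from h import *
import cv2
from scipy.spatial.transform import Rotation as Ro
d=pickle.load(open("f4.pkl","rb"));f=d["wrist"];s=d["s"]
Rt=Ro.from_euler("xyz",s["ee_rot"],degrees=True).as_matrix()
T=f["T_tool_cam"];f["R"]=(Rt@T[:3,:3]).T;f["t"]=-f["R"]@(Rt@T[:3,3]+s["ee_pos"])
im=f["pixels"][:,:,::-1].copy()
w=s["gripper_width"]/2
tip=lambda a,b:s["ee_pos"]+Rt@np.array([a,b,191])
def poly(P,c):
    cv2.polylines(im,[np.round(proj(f,P)).astype(int).reshape(-1,1,2)],True,c,1)
for g in (1,-1):
    P=np.array([tip(g*w,-16),tip(g*(w+13.5),-16),tip(g*(w+13.5),16),tip(g*w,16)]);poly(P,(0,255,0)); print(P.round(1).tolist())
for n in ("pw.npy",):
    p=np.load(n);poly(world(p,B),(255,0,0))
    poly(world(p,[[-10,19,46.8],[-115,19,12],[-115,-19,12],[-10,-19,46.8]]),(255,0,0))
    c,sn=np.cos(p[2]),np.sin(p[2])
    for g in (1,-1):
        v=tip(g*(w+6.75),0)[:2]-p[:2];print("disp frame",c*v[0]+sn*v[1],-sn*v[0]+c*v[1],tip(g*(w+6.75),0)[2])
cv2.imwrite("pics/w4o.png",im)
E
```

```text
2.4833 [469.23267278 -32.76669433 257.85165752] [ 1.79872146e+02  9.11741954e-02 -9.61836937e+01] [-1.04397641 -0.007515    0.07103064] 56.39907243876234
{'fov_y': 66.71772266771063, 'cx': 254.49367752381988, 'cy': 188.28787795105578, 'T_tool_cam': array([[ 9.99999778e-01,  2.36373022e-04,  6.23696819e-04,
        -1.09413286e+00],
       [-3.89838299e-04,  9.65880395e-01,  2.58988245e-01,
        -7.22445576e+01],
       [-5.41198696e-04, -2.58988430e-01,  9.65880272e-01,
         2.01555867e+01],
       [ 0.00000000e+00,  0.00000000e+00,  0.00000000e+00,
         1.00000000e+00]])}
[[481.7, -62.2, 66.8], [480.3, -75.6, 66.8], [448.4, -72.2, 66.8], [449.9, -58.7, 66.8]]
[[487.8, -6.1, 66.9], [489.2, 7.3, 66.9], [457.4, 10.8, 67.0], [456.0, -2.7, 66.9]]
disp frame -58.38972584138893 -69.22748256129744 66.7967600594585
disp frame -56.959679586720235 0.6568713634242203 66.9079897007131
```

View pics/w4o.png

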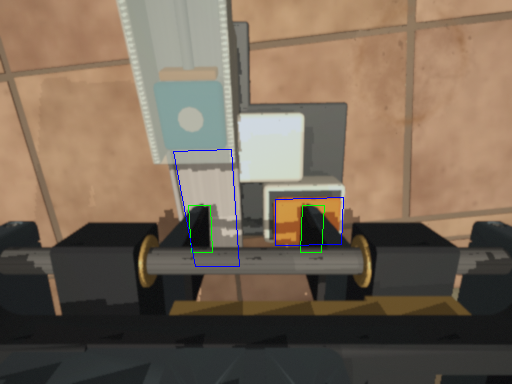

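Projected finger outlines (green) and the dispenser model (blue) match the picture: fingers at dispenser y = +0.7 and -69.2, x about -58. Pressing down with a small x correction.

Call:
{"name": "jog_arm", "arguments": {"series": [[[-2.5,0,-7],[0,0,0],0.62],[[-2.5,0,-13],[0,0,0],0.62],[[-2.5,0,-19],[0,0,0],0.62],[[-2.5,0,-26],[0,0,0],0.62],[[-2.5,0,-26],[0,0,0],0.62]]}}

```text
time_s: 2.95
ee_pos: [466.5, -32.7, 231.9]
ee_rot: [179.7, 0.1, -96.2]
force: [-3.7, 0.2, 10.6]
gripper_width: 56.5
```

```bash
python3 look.py 5 wrist scene
```

```text
2.95 [466.50071115 -32.71375879 231.86390645] [ 1.79743042e+02  7.60642773e-02 -9.61819972e+01] [-3.6601482   0.21418627 10.56608429] 56.475164849525484
{'fov_y': 66.71772266771063, 'cx': 254.49367752381988, 'cy': 188.28787795105578, 'T_tool_cam': array([[ 9.99999777e-01,  2.35293964e-04,  6.24237448e-04,
        -1.09418503e+00],
       [-3.88936032e-04,  9.65880416e-01,  2.58988169e-01,
        -7.22448750e+01],
       [-5.42000373e-04, -2.58988354e-01,  9.65880292e-01,
         2.01561031e+01],
       [ 0.00000000e+00,  0.00000000e+00,  0.00000000e+00,
         1.00000000e+00]])}
```

View pics/wrist5.png

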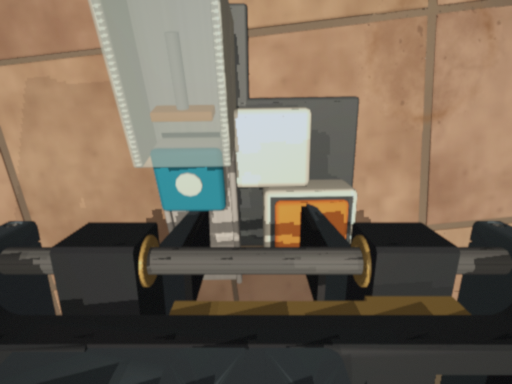

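The button is bottomed out (10.6 N, tip z about 41 mm) and the tablet is out at (192,185), coming down to the finger. I'll hold and check that it rests.

Call:
{"name": "jog_arm", "arguments": {"series": [[[0,0,0],[0,0,0],0.62],[[0,0,0],[0,0,0],0.62],[[0,0,0],[0,0,0],0.62],[[0,0,0],[0,0,0],0.62],[[0,0,0],[0,0,0],0.62]]}}

```text
time_s: 3.47
ee_pos: [466.4, -32.7, 231.9]
ee_rot: [179.8, 0.1, -96.2]
force: [-2.6, 1.0, 8.5]
gripper_width: 56.7
```

```bash
python3 look.py 6 wrist scene
```

```text
3.4667 [466.44042887 -32.67599369 231.94115461] [ 1.79761961e+02  7.13611655e-02 -9.61722387e+01] [-2.58426194  0.97880569  8.52242962] 56.744494917300884
{'fov_y': 66.71772266771063, 'cx': 254.49367752381988, 'cy': 188.28787795105578, 'T_tool_cam': array([[ 9.99999778e-01,  2.35537143e-04,  6.24077405e-04,
        -1.09422598e+00],
       [-3.89129486e-04,  9.65880405e-01,  2.58988208e-01,
        -7.22449494e+01],
       [-5.41782794e-04, -2.58988393e-01,  9.65880282e-01,
         2.01559577e+01],
       [ 0.00000000e+00,  0.00000000e+00,  0.00000000e+00,
         1.00000000e+00]])}
```

View pics/wrist6.png

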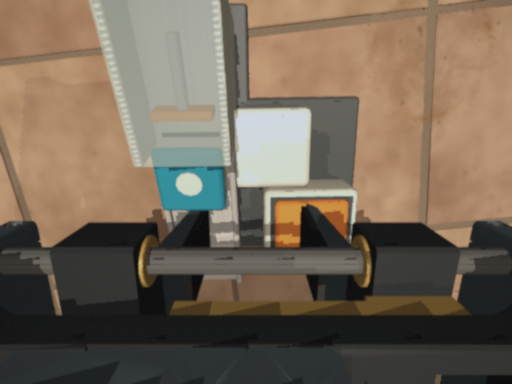

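Run:
```python
from h import *
import cv2
from scipy.spatial.transform import Rotation as Ro
d=pickle.load(open("f6.pkl","rb"));f=d["wrist"];s=d["s"]
e=pickle.load(open("f5.pkl","rb"));print("diff 5-6",np.abs(f["pixels"][150:215,150:230].astype(int)-e["wrist"]["pixels"][150:215,150:230]).mean())
Rt=Ro.from_euler("xyz",s["ee_rot"],degrees=True).as_matrix()
T=f["T_tool_cam"];f["R"]=(Rt@T[:3,:3]).T;f["t"]=-f["R"]@(Rt@T[:3,3]+s["ee_pos"])
p=np.load("pw.npy");t18=np.radians(18)
ch=lambda a,y,h:[a*np.cos(t18)-h*np.sin(t18),y,50+a*np.sin(t18)+h*np.cos(t18)]
for a in (-35,-40,-45,-50):print(a,proj(f,world(p,[ch(a,18,20),ch(a,-18,20),ch(a+19,0,20),ch(a,0,0)])).round(1).tolist())
w=s["gripper_width"]/2
P=np.array([s["ee_pos"]+Rt@np.array([-g*(w+k),b,191]) for g,k,b in((1,0,-16),(1,13.5,-16),(1,0,16),(1,13.5,16))]);print(P.round(1).tolist(),proj(f,P).round(1).tolist())
im=f["pixels"][:,:,::-1][130:250,130:260];cv2.imwrite("pics/w6z.png",cv2.resize(im,None,fx=5,fy=5,interpolation=cv2.INTER_CUBIC)[:600])
im=d["scene"]["pixels"][:,:,::-1][200:280,210:300];cv2.imwrite("pics/s6z.png",cv2.resize(im,None,fx=6,fy=6,interpolation=cv2.INTER_CUBIC))
```

```text
diff 5-6 2.0200641025641026
-35 [[160.8, 207.1], [225.7, 205.9], [188.3, 177.2], [198.8, 186.9]]
-40 [[162.6, 214.2], [226.3, 213.1], [189.7, 185.3], [199.8, 193.7]]
-45 [[164.2, 221.1], [227.0, 220.0], [191.0, 193.1], [200.8, 200.2]]
-50 [[165.9, 227.8], [227.6, 226.6], [192.3, 200.7], [201.7, 206.6]]
[[484.6, -5.9, 40.9], [486.1, 7.6, 40.9], [452.8, -2.4, 41.0], [454.3, 11.0, 41.1]] [[210.0, 204.6], [188.1, 204.6], [211.9, 251.9], [191.0, 251.9]]
```

View pics/w6z.png

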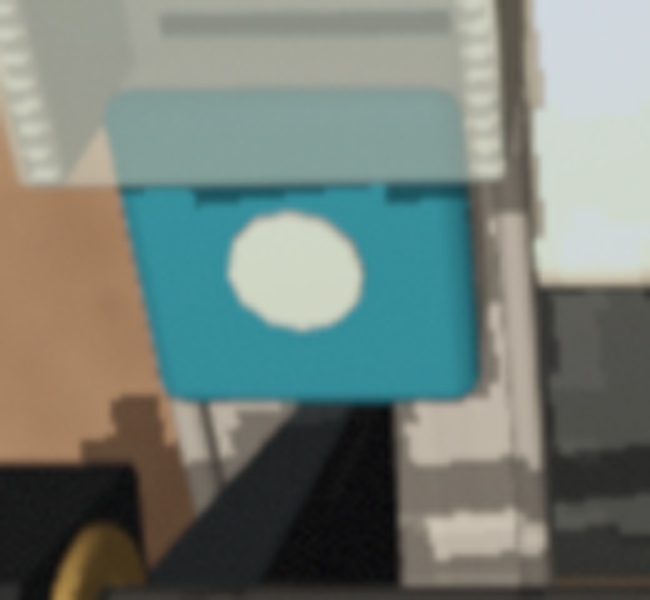

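View pics/s6z.png

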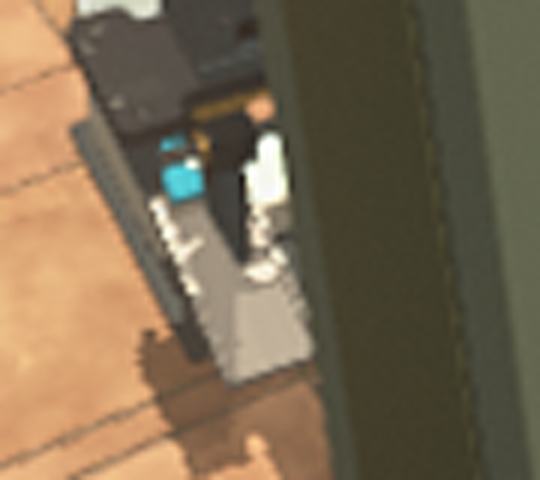

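The tablet is at rest against the finger, but its front is only about 38–40 mm past the gate, the low edge of the stated range. The finger's uphill edge is at x ≈ -44. I'll keep the button pressed and ease the pose about 6 mm down the chute so the tablet follows clear of the bay.

Call:
{"name": "jog_arm", "arguments": {"series": [[[-1.2,0.1,-0.5],[0,0,0],0.62],[[-2.4,0.2,-0.5],[0,0,0],0.62],[[-3.6,0.3,-0.5],[0,0,0],0.62],[[-4.8,0.4,-0.5],[0,0,0],0.62],[[-6,0.5,-0.5],[0,0,0],0.62]]}}

```text
time_s: 3.98
ee_pos: [462.0, -32.3, 232.0]
ee_rot: [-179.9, 0.1, -96.1]
force: [3.5, 0.9, 5.1]
gripper_width: 56.2
```

Call:
{"name": "jog_arm", "arguments": {"series": [[[0,0,-0.3],[0,0,0],0.62],[[0,0,-0.3],[0,0,0],0.62],[[0,0,-0.3],[0,0,0],0.62],[[0,0,-0.3],[0,0,0],0.62],[[0,0,-0.3],[0,0,0],0.62]]}}

```text
time_s: 4.4
ee_pos: [461.9, -32.3, 231.9]
ee_rot: [-179.9, 0.1, -96.1]
force: [-0.7, 0.5, 7.8]
gripper_width: 56.3
```

```bash
python3 look.py 7 wrist
python3 - <<'E'
from h import *
import cv2
from scipy.spatial.transform import Rotation as Ro
d=pickle.load(open("f7.pkl","rb"));f=d["wrist"];s=d["s"]
Rt=Ro.from_euler("xyz",s["ee_rot"],degrees=True).as_matrix()
T=f["T_tool_cam"];f["R"]=(Rt@T[:3,:3]).T;f["t"]=-f["R"]@(Rt@T[:3,3]+s["ee_pos"])
p=np.load("pw.npy");t18=np.radians(18)
ch=lambda a,y,h:[a*np.cos(t18)-h*np.sin(t18),y,50+a*np.sin(t18)+h*np.cos(t18)]
for a in (-35,-40,-45,-50):print(a,proj(f,world(p,[ch(a,0,20),ch(a+19,0,20)])).round(1).tolist())
im=f["pixels"][:,:,::-1][120:260,130:370];cv2.imwrite("pics/w7z.png",cv2.resize(im,None,fx=3.3,fy=3.3,interpolation=cv2.INTER_CUBIC))
E
```

```text
4.4 [461.9440567  -32.31200189 231.87555007] [-1.79937965e+02  5.61596479e-02 -9.61352256e+01] [-0.72159709  0.54223363  7.81423528] 56.34437373828677
{'fov_y': 66.71772266771063, 'cx': 254.49367752381988, 'cy': 188.28787795105578, 'T_tool_cam': array([[ 9.99999778e-01,  2.39326149e-04,  6.22225598e-04,
        -1.09451626e+00],
       [-3.92309747e-04,  9.65880341e-01,  2.58988441e-01,
        -7.22450798e+01],
       [-5.39012767e-04, -2.58988627e-01,  9.65880221e-01,
         2.01536526e+01],
       [ 0.00000000e+00,  0.00000000e+00,  0.00000000e+00,
         1.00000000e+00]])}
-35 [[192.6, 200.3], [187.7, 170.2]]
-40 [[193.8, 207.6], [189.1, 178.5]]
-45 [[195.0, 214.6], [190.4, 186.5]]
-50 [[196.1, 221.4], [191.6, 194.3]]
```

View pics/w7z.png

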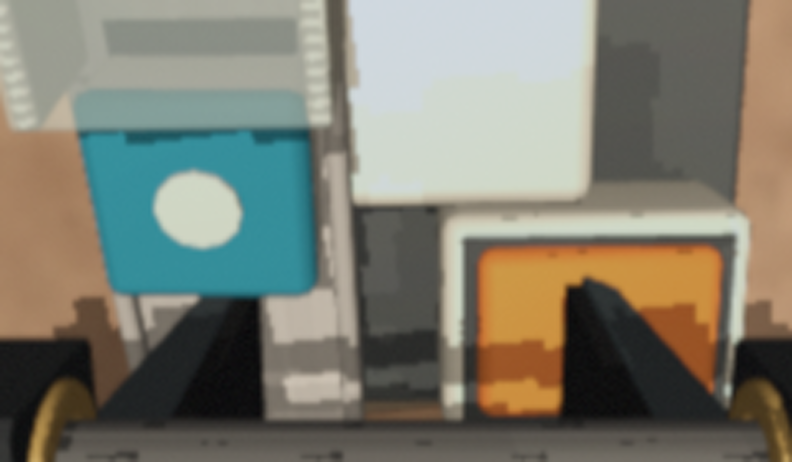

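The tablet followed and still touches the finger, with its front now about 43 mm past the gate. The button is flush and down. One more hold to confirm it's at rest, then I'll hand in.

Call:
{"name": "jog_arm", "arguments": {"series": [[[0,0,-0.3],[0,0,0],0.62],[[0,0,-0.3],[0,0,0],0.62],[[0,0,-0.3],[0,0,0],0.62],[[0,0,-0.3],[0,0,0],0.62],[[0,0,-0.3],[0,0,0],0.62]]}}

```text
time_s: 4.87
ee_pos: [462.0, -32.3, 231.8]
ee_rot: [-179.9, 0.0, -96.1]
force: [-0.3, 0.9, 9.0]
gripper_width: 56.5
```

```bash
python3 look.py 8 wrist >o; head -c 200 o
python3 - <<'E'
import pickle,numpy as np,cv2
a,b=[pickle.load(open(f"f{i}.pkl","rb"))["wrist"]["pixels"][130:215,140:240].astype(np.float32) for i in (7,8)]
print(cv2.phaseCorrelate(a.mean(2),b.mean(2)),np.abs(a-b).mean())
from workcell import env; sh=cv2.phaseCorrelate(a.mean(2),b.mean(2))[0]
if max(map(abs,sh))<0.5: print(env.job_done())
E
```

```text
4.8667 [461.9651027  -32.32524414 231.83712844] [-1.79941090e+02  4.79964910e-02 -9.61325849e+01] [-0.25491539  0.92751056  9.00954877] 56.45817504640413
{'fov_y': 66.71772266771063, 'cx': 254.4936775((-0.005348111231953112, 0.013490548925418011), 1.0102253002590604) 0.46160784
the job is handed in; nothing more can be done
None
```

I handed the job in at about 4.9 s. One finger is holding the orange button fully down, and the tablet is at rest on the chute against the other finger.

- **Button:** at the last check the fingertips were at z ≈ 41 mm, which is the fully-down height, pushing with about 9 N.
- **Tablet:** the two last wrist pictures, about 0.5 s apart, show it shifted by less than 0.02 pixel.
- **One correction:** when the tablet first stopped, its front was only 38–40 mm past the gate, at or just short of the 40 to 50 mm given. I kept the button pressed and eased the fingers about 4.5 mm down the chute. The tablet followed, and its front is now about 43 mm out. The clear cover still overlaps its uphill edge in the wrist picture. By my estimate that edge is about 5 mm past the gate, so it is clear of the gate but not of the cover.
- **Measurements that disagreed:** the top, scene and wrist views gave the dispenser's heading as -4.6, -7.7 and -5.0 degrees. I used the wrist fit for position and left the gripper about a degree off it.
- **Other objects:** I kept clear of them on the planned path, but did not check them in a final overview picture.

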